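# Fill the carton rack and lock its sliding rung in the next hole

### The arm

A 6-joint arm with a two-finger parallel gripper is mounted at the origin on a cart in front of the work surface, level with it; the furniture and walls round the work are solid. World frame = base frame: x ahead of the robot, y to its left, z up, the work surface at z = 0. Lengths are in mm, angles in rad, forces in N, time in s.
With the tool pointing down it reaches from about 350 to 875 mm from the base axis. Payload 4.2 kg.
Tool frame: the origin (TCP) lies between the finger pads; the fingertips stand 25 mm ahead of it and the grasp point (between the pads) lies 6 mm ahead of it; z points along the fingers, y is the line along which they close (so a half turn about z gives the same grasp; the last joint's range is limited). The gripper opens to 85 mm and grips with 20 to 120 N. Pads are 22 mm wide; open, the fingers measure 114 mm over their backs; the gripper's body (76 mm by 85 mm) begins 54 mm behind the grasp point. The pads swing forward as they close: fully open they stand 13 mm farther back than shut.
Start: joints at [1.567, 0.385, 0.008, 0, -1.194, -0.259], TCP at [162.334, 603.529, 231.412] pointing down, gripper open.
Joint ranges: [-3.14, 3.14], [-1.21, 2.06], [-1.07, 1.41], [-3.16, 2.05], [-2.99, -0.16], [-3.1, 3.1]. Speed limits (rad/s): [2.79, 2.79, 3.14, 3.14, 3.14, 3.14].

### API

Orientations are given as a unit quaternion [x, y, z, w].
In Python, from bench import read_state, imaging, workorder, nets gives the robot as it stands.
- The arm moves only by the tool apply_moves, never from a script. Its argument "rows" is a list of rows, each an object with "hand": the opening, from -1 (shut) to 1 (fully open); "delta_pos": the shift along the tool's x, y, z in mm, a list of three; "yaw": the turn about the tool's z in rad. A call has 1 to 12 rows; each row is the pose to reach, as a shift and turn from the pose commanded when the call began, along the tool's axes at that moment; what a row does not reach only later rows make up. A row lasts 1/12 s, in which the tool goes at most 41.7 mm and 7.16 degrees, less where a joint would pass 70% of its speed; a pose out of reach is approached as far as the arm can. A call with a gripper value outside its range is refused whole. The fingers move at their own pace and stop on an object; the grip force is fixed at half the most. Time passes only in rows, so rows that repeat a pose let the fingers close. It gives the time, the measured TCP pose, the force, the opening and the grip force at its end, in the units of the state.
- read_state(): the state, without advancing time (a new reading comes with each control period).
- imaging.get_image(name): name is "side" or "top" or "wrist"; returns a dict with "pixels" (480x640x3 uint8, red, green, blue), "fx", "fy", "cx", "cy" (pixels), "dist" ([k1, k2, p1, p2, k3] as OpenCV has them; the pictures are not rectified), "xyz" and "rotation" of the camera in the world. Camera axes: x right, y down, z forward; pixel columns grow to the right and rows downward; lengths in mm; the calibration is good to about 2 mm. A picture is of the moment at which its call begins. There is no depth.
- workorder.job_done(): hands the job in; it is judged then, once.
Trained networks look in the newest picture that a camera, given by its name, has taken for a name from the list of things; names that differ only in an ending like _2 or _b are one class to them, and where a whole thing is asked for, a point or a joint stands for the part that bears it (a point fixed in the world has none). Each returns a list of dicts, best first, with "score" (0 to 1); they miss things now and then, are a little off and sometimes report something else, mostly with a low value. They report only what shows in the picture. A call takes as long as a camera call. They do not tell look-alikes from the thing itself.
- nets.find_in(camera, query): "location" ([row, column] in pixels, amid what is visible of it).
- nets.pinpoint(camera, query): "location" ([row, column] in pixels: a listed point, or the origin of a listed thing).
The state is a dict: "clock": time; "joints": joint angles; "joint_vel": joint speeds; "joint_efforts": joint torques, N m; "position": TCP position; "ee_rot": TCP orientation; "contact_force": force on the tool from outside, world axes, zero at the start; "wrist_torque": the same for the moment, N m; "gripper_width": finger opening in mm; "grasp_force": force on a finger pad.
Only numpy, scipy, OpenCV 4.12 (cv2) and the standard library are available. Lean on these libraries where they do the work, as an engineer would, in place of code of your own. Each camera call takes 0.05 s, during which the arm holds its last target. There are 200 camera calls.

### The job

Stand the two loose red cartons upright in the rack, in line and side by side with the one already there (their long sides along the rack, narrow sides across it). Then pull up the red knob of the lock plunger, slide the rung one hole towards the cartons so that it closes up the row, and let the pin go fully down into that next hole. Finish still holding the knob with the pin home - do not let go, a colleague is about to fit the safety clip - and leave the other things on the counter where they are.

Things in the scene. Friction and masses are not known exactly. Their poses are not given: they have to be found in the camera images.
- rack: fixed ladder-like rack: two 25 mm square tubes along its y (-165 to 215 mm), centres at x = -43.5 and 43.5, tops at z = 33, 62 mm clear between, floor at z = 10 mm. Origin on the counter midway between them. Blue end stop: face at y = -150, 60 high. Carton places: x = 0, y = -120, -56, 8 mm (4 mm gaps, which the rung closes). 12 mm lock holes every 40 mm in the x = -43.5 tube
- rung (a joint): blue sliding rung: sleeves round both tubes (33 mm wide, tops at z = 37 mm) and a pusher plate 52 mm wide, z = 12 to 56 mm. Value in m: 0 in its starting hole (plate face at rack y = +75 mm), growing towards the cartons (rack -y); 0.040 in the next hole (face at +35, 5 mm to spare over three closed-up cartons). 2 mm play in a hole, locked while the pin is in; slides at about 2 N with it out
- plunger (a joint): spring lock plunger, vertical, on the rung's x = -43.5 mm sleeve, 50 mm behind the plate face (rack y = +125 mm at the start, +85 in the next hole). Value in m: 0 with the 8 mm pin home, 8 mm deep; grows as the knob is pulled up, stop at 0.014, clear of the hole from 0.008. Spring 6 N at home, 9.5 N fully drawn; let down between holes the pin rides on the tube and drops in at the next
- knob_grip (a point): middle of the plunger's red knob, an upright fluted cylinder 26 mm in diameter and 30 mm tall; with the pin home it is 66 mm above the counter (knob top 81, underside 51). Moves with plunger and rung
- pusher_face (a point): centre of the rung's pusher plate on the face towards the cartons, 34 mm above the counter
- carton_home: red small-parts carton, 46 x 60 x 80 mm (x, y, z) when upright, 0.15 kg; origin at the centre of its underside, z up, y along its 60 mm side; grip it across the 46 mm side. Already stands in the rack against the fixed end stop
- carton_a: red small-parts carton, 46 x 60 x 80 mm (x, y, z) when upright, 0.15 kg; origin at the centre of its underside, z up, y along its 60 mm side; grip it across the 46 mm side. Loose on the counter to the left of the rack, to be put in the rack
- carton_b: red small-parts carton, 46 x 60 x 80 mm (x, y, z) when upright, 0.15 kg; origin at the centre of its underside, z up, y along its 60 mm side; grip it across the 46 mm side. Loose on the counter to the left of the rack, to be put in the rack
- tape_measure: yellow tape measure, 34 x 121 x 66 mm, with a bit of blade out; bystander, to be left alone
- box_cutter: orange box cutter, 24 x 152 x 18 mm; bystander, to be left alone
- stapler: red and black stapler, 36 x 160 x 52 mm; bystander, to be left alone
There are look-alikes about, which are no part of the job. What is shaped like the carton_a but blue is not meant.

How it is judged:
By the outcome, as a careful person would: the job done as asked, in the order asked, and still so for the second after the job is handed in, while the arm keeps its last pose, push and grip.
It also fails if it takes over 58 s, if anything falls off the work surface, if the arm or the gripper's body presses on something with over 40 N, if the wrist force passes 120 N, or if a joint passes its speed limit or range.

## Working session

There is one attempt and no reset: what is moved stays moved. The work goes in short steps, Python scripts to look and compute and a tool call to move; the robot and the scene stay as the last step left them, time stands still between calls to the robot, and variables do not carry over. Pictures are saved under pics/ and viewed, at most 10 in all, crops included, and the job is handed in when it is done.

Besides the shell and the picture viewer there is one more tool, called after "Request:" as name(argument=value, ...) on one line, values as JSON. apply_moves: Moves the arm, as the interface text tells. Its arguments: {"type":"object","properties":{"rows":{"type":"array"}},"required":["rows"]}

```bash
mkdir -p pics; ls; cat > h.py <<'E'
import numpy as np, cv2
from bench import read_state, imaging, workorder, nets
from scipy.spatial.transform import Rotation as R
def K(im): return np.array([[im['fx'],0,im['cx']],[0,im['fy'],im['cy']],[0,0,1.]])
def rot(im):
    r=np.array(im['rotation'],float)
    return r if r.shape==(3,3) else R.from_quat(r).as_matrix()
def ray(im,rc):
    p=cv2.undistortPoints(np.array([[[rc[1],rc[0]]]],float),K(im),np.array(im['dist'],float))[0,0]
    d=rot(im)@np.array([p[0],p[1],1.]); return np.array(im['xyz'],float),d/np.linalg.norm(d)
def onz(im,rc,z):
    o,d=ray(im,rc); return o+d*(z-o[2])/d[2]
def tri(*pairs):
    A=0;b=0
    L=[ray(*p) for p in pairs]
    for o,d in L:
        P=np.eye(3)-np.outer(d,d);A=A+P;b=b+P@o
    x=np.linalg.solve(A,b); return x,[float(np.linalg.norm((np.eye(3)-np.outer(d,d))@(x-o))) for o,d in L]
def proj(im,X):
    r=rot(im);rv=cv2.Rodrigues(r.T)[0];t=-r.T@np.array(im['xyz'],float)
    return cv2.projectPoints(np.array(X,float).reshape(-1,1,3),rv,t,K(im),np.array(im['dist'],float))[0][:,0,::-1]
def save(im,n,crop=None,s=1):
    p=im['pixels'][:,:,::-1]
    if crop: p=p[crop[0]:crop[1],crop[2]:crop[3]]
    cv2.imwrite(f'pics/{n}.png',cv2.resize(p,None,fx=s,fy=s))
E
python3 - <<'E'
from h import *
s=read_state();print(s)
for c in ['top','side','wrist']:
    im=imaging.get_image(c);save(im,c+'0');print(c,im['xyz'],im['fx'],rot(im).round(3).tolist())
    for q in ['carton_a','rung','knob_grip','pusher_face','rack']:
        for f in ['find_in','pinpoint']:
            try: print(c,f,q,[(np.round(d['location']).tolist(),round(d['score'],2)) for d in getattr(nets,f)(c,q)])
            except Exception as e: print(c,f,q,e)
E
```

```text
pics
{'clock': 0.0, 'joints': array([ 1.56656706e+00,  3.85552516e-01,  6.61149936e-03, -4.88757803e-04,
       -1.19399858e+00, -2.58594557e-01]), 'joint_vel': array([-0.00072717,  0.00027943, -0.00010121,  0.00100457, -0.00098877,
       -0.00109796]), 'joint_efforts': array([ 4.01333982e-04, -3.92291558e+01,  1.88402456e+01,  4.18623179e+00,
       -4.64577417e-03, -3.42004014e-06]), 'position': array([162.21629926, 602.97142088, 230.31993699]), 'ee_rot': array([ 9.91365461e-01, -1.31123315e-01, -8.93780494e-05,  1.09178840e-03]), 'contact_force': array([ 0.28560625, -0.25354971, -0.23394401]), 'wrist_torque': array([ 0.0168644 , -0.03920185, -0.01972837]), 'grasp_force': 0.0, 'gripper_width': 85.44642417939528}
top [ 396.57340601  128.91086097 1122.94182945] 452.57737459249387 [[-0.009, -0.983, 0.181], [-1.0, 0.011, 0.013], [-0.015, -0.181, -0.983]]
top find_in carton_a [([257.0, 180.0], 0.83), ([263.0, 278.0], 0.82), ([294.0, 220.0], 0.82)]
top pinpoint carton_a [([293.0, 227.0], 0.79), ([257.0, 187.0], 0.76), ([268.0, 280.0], 0.61)]
top find_in rung [([266.0, 277.0], 0.72), ([2
[... 1025 characters left out ...]

side find_in pusher_face [([220.0, 352.0], 0.64), ([214.0, 362.0], 0.3)]
side pinpoint pusher_face [([220.0, 346.0], 0.65)]
side find_in rack [([224.0, 348.0], 0.84)]
side pinpoint rack [([218.0, 341.0], 0.74)]
wrist [235.56181289 584.60084942 373.46071905] 410.9420982859271 [[-0.26, -0.922, -0.286], [-0.966, 0.248, 0.078], [-0.001, 0.297, -0.955]]
wrist find_in carton_a []
wrist pinpoint carton_a []
wrist find_in rung []
wrist pinpoint rung it knows: box_cutter, carton, carton_home, knob_grip, pusher_face, rack, stapler, tape_measure
wrist find_in knob_grip []
wrist pinpoint knob_grip []
wrist find_in pusher_face []
wrist pinpoint pusher_face []
wrist find_in rack []
wrist pinpoint rack []
```

View pics/top0.png

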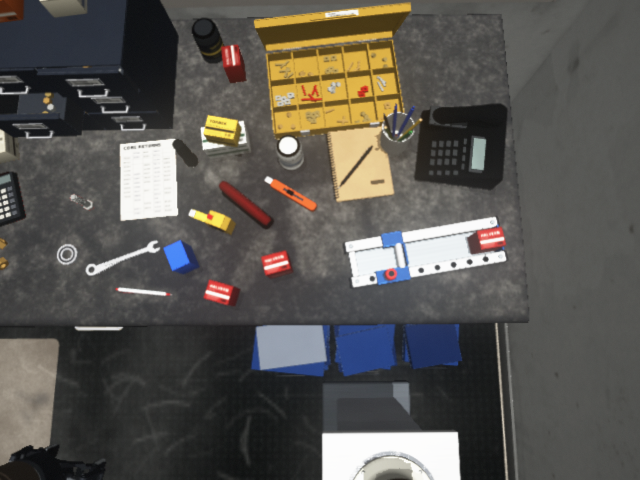

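View pics/side0.png

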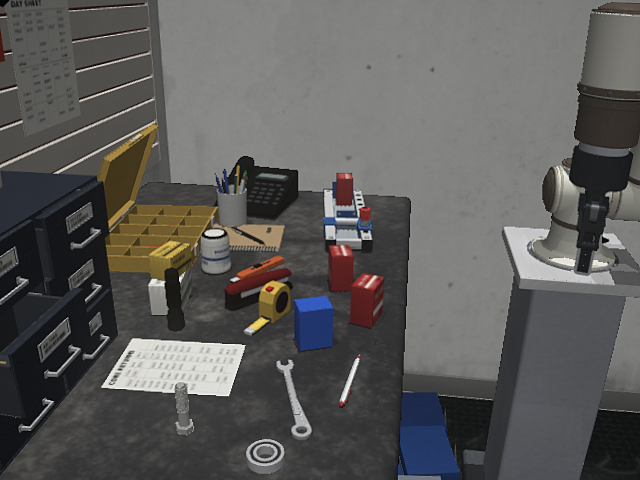

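The top view shows red cartons at (263,276) and (292,221), given as (row, col). The third red carton, at (238,490), is already in the rack. The look-alikes are the blue box at (257,180) and a red box far back at (62,233). The red knob is at (274,391) on the tube nearer the robot. I choose the two red cartons left of the rack. The side view, at (268,341) and (300,367), shows both standing upright.

```bash
cat >> h.py <<'E'
from scipy.optimize import minimize
def redmask(im):
    h=cv2.cvtColor(im['pixels'],cv2.COLOR_RGB2HSV)
    return (((h[...,0]<8)|(h[...,0]>172))&(h[...,1]>110)&(h[...,2]>50)).astype(np.uint8)
def comp(im,rc,rad=45):
    m=cv2.morphologyEx(redmask(im),cv2.MORPH_CLOSE,np.ones((9,9)))
    n,l,st,ce=cv2.connectedComponentsWithStats(m)
    r,c=map(int,rc); w=l[r-6:r+7,c-6:c+7]; k=np.bincount(w[w>0]).argmax(); return (l==k).astype(np.uint8)
def box(x,y,yaw,z=0,d=(46,60,80)):
    P=np.array([[i*d[0]/2,j*d[1]/2,k*d[2]] for i in(-1,1) for j in(-1,1) for k in(0,1)])
    return R.from_euler('z',yaw).apply(P)+[x,y,z]
def fitbox(views,x0,z=0,yaws=np.linspace(-1.5,1.4,12)):
    S=4; T=[]
    for im,rc in views:
        m=comp(im,rc); ys,xs=np.nonzero(m); a=(max(ys.min()-25,0),max(xs.min()-25,0))
        T.append((im,a,cv2.resize(m[a[0]:ys.max()+25,a[1]:xs.max()+25],None,fx=S,fy=S,interpolation=cv2.INTER_LINEAR)))
    def cost(p):
        t=0
        for im,a,m in T:
            q=(proj(im,box(p[0],p[1],p[2]/50,z))-a+.5)*S
            h=cv2.convexHull(np.round(q[:,::-1]).astype(np.int32)); g=np.zeros_like(m);cv2.fillConvexPoly(g,h,1)
            t+=1-(g&m).sum()/max((g|m).sum(),1)
        return t
    best=None
    for w in yaws:
        r=minimize(cost,[x0[0],x0[1],w*50],method='Nelder-Mead',options=dict(initial_simplex=np.array([[x0[0],x0[1],w*50],[x0[0]+12,x0[1],w*50],[x0[0],x0[1]+12,w*50],[x0[0],x0[1],w*50+12]]),xatol=.1,fatol=1e-4))
        if best is None or r.fun<best.fun: best=r
    return best.x[0],best.x[1],best.x[2]/50,best.fun
E
python3 - <<'E'
from h import *
t=imaging.get_image('top');s=imaging.get_image('side')
for n,a,b in [('near rack',(263,276),(268,341)),('left',(292,221),(300,367)),('home',(238,490),(190,344))]:
    x,e=tri((t,a),(s,b));print(n,x.round(1),np.round(e,1))
    z=0 if n!='home' else 10
    print(np.round(fitbox([(t,a),(s,b)],x,z),3),np.round(fitbox([(t,a)],x,z),3),np.round(fitbox([(s,b)],x,z),3))
x,e=tri((t,(276,392)),(s,(211,364)));print('knob',x,e)
x,e=tri((t,(252,404)),(s,(220,346)));print('pface',x,e)
for n,rc in [('a',(263,276)),]: pass
save(t,'rackz',(200,300,335,515),4)
E
```

```text
near rack [543.8 264.7  40.4] [2. 2.]
[5.43565e+02 2.62975e+02 2.57000e-01 7.00000e-01] [5.45237e+02 2.64039e+02 2.39000e-01 9.90000e-02] [528.656 274.012   0.892   0.594]
left [476.5 396.2  40.5] [0.6 0.6]
[ 4.75634e+02  3.94550e+02 -2.73000e-01  5.14000e-01] [ 4.75339e+02  3.94611e+02 -2.74000e-01  6.30000e-02] [ 4.77964e+02  3.91450e+02 -2.32000e-01  4.27000e-01]
home [ 598.4 -254.9   41.6] [2.8 2.8]
[ 5.96093e+02 -2.46380e+02  1.26000e-01  4.88000e-01] [ 5.95871e+02 -2.45485e+02  2.63000e-01  3.68000e-01] [ 5.94937e+02 -2.45251e+02  9.80000e-02  9.50000e-02]
knob [512.88806386  -9.85500377  70.10535865] [4.522508572104965, 4.522508572104845]
pface [568.53747812 -46.73882672  28.99171944] [2.633246363744858, 2.633246363744761]
```

View pics/rackz.png

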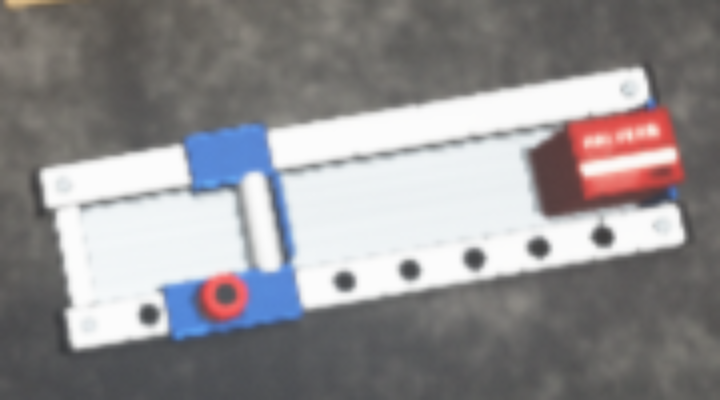

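The crop shows the rack tilted about 10°. Dark lock holes lie along the near tube at top-view (278,372), (270,421), (267,437), (265,454), (262,470) and (259,486). The knob is at (274,391), and the blue plate is at about col 405.

```bash
cat >> h.py <<'E'
from scipy.optimize import least_squares
def holes(im,guess,rad=4):
    g=cv2.cvtColor(im['pixels'],cv2.COLOR_RGB2GRAY).astype(float); o=[]
    for r,c in guess:
        for _ in range(3):
            r0,c0=int(round(r)),int(round(c)); w=g[r0-rad:r0+rad+1,c0-rad:c0+rad+1]; w=np.clip(150-w,0,None)
            yy,xx=np.mgrid[r0-rad:r0+rad+1,c0-rad:c0+rad+1]; r,c=(w*yy).sum()/w.sum(),(w*xx).sum()/w.sum()
        o.append((r,c))
    return o
def rackfit(ims):  # list of (im, pts_rc, rack xyz)
    f=lambda p: np.concatenate([(proj(im,R.from_euler('z',p[2]/100).apply(X)+[p[0],p[1],0])-rc).ravel() for im,rc,X in ims])
    r=least_squares(f,[570,-130,17]); return r.x/[1,1,100],np.abs(r.fun).max(),r.fun.reshape(-1,2)
def go(x,y,z,yx):
    """world TCP target, tool-x angle -> tool-frame delta, yaw"""
    s=read_state(); m=R.from_quat(s['ee_rot']).as_matrix(); d=m.T@(np.array([x,y,z])-s['position'])
    a=np.arctan2(m[1,0],m[0,0]); w=-((yx-a+np.pi)%(2*np.pi)-np.pi)
    print('delta',d.round(1).tolist(),'yaw',round(w,3),'pos',s['position'].round(1).tolist(),'ang',round(a,3),'F',s['contact_force'].round(1).tolist(),'w',round(float(s['gripper_width']),1),'t',round(s['clock'],2))
E
python3 - <<'E'
from h import *
t=imaging.get_image('top')
z=lambda c,r:(200+r/4-.4,335+c/4-.4)
hp=holes(t,[z(*p) for p in [(150,314),(344,281),(409,269),(474,258),(539,247),(603,236)]])
print(np.round(hp,1).tolist())
X=[[-43.5,y,33] for y in (165,45,5,-35,-75,-115)]
cp=[z(*p) for p in [(40,170),(648,68),(688,243),(70,350)]]
CX=[[56,215,33],[56,-165,33],[-56,-165,33],[-56,215,33]]
for a,b in [(hp,X),(hp+cp,X+CX)]:
    p,e,f=rackfit([(t,np.array(a),np.array(b,float))]);print(p.round(3),e,f.round(1).tolist())
rm=R.from_euler('z',p[2])
for q in ([0,-120,10],[-43.5,125,66],[0,75,34]): print(rm.apply(q)+[p[0],p[1],0])
go(560,-130,320,p[2]-np.pi/2)
E
```

```text
[[278.1, 371.9], [269.9, 420.7], [267.0, 437.0], [264.2, 453.1], [261.5, 469.3], [258.6, 485.2]]
[ 5.76614e+02 -1.22278e+02  1.59000e-01] 0.05495768338795415 [[0.0, 0.0], [-0.1, 0.0], [-0.0, -0.0], [-0.0, -0.0], [-0.0, -0.0], [0.1, 0.0]]
[ 5.76247e+02 -1.22501e+02  1.58000e-01] 0.6964515999716241 [[0.1, 0.1], [0.1, 0.1], [0.1, 0.0], [0.2, 0.0], [0.2, 0.1], [0.3, 0.1], [-0.4, -0.2], [-0.4, -0.7], [0.1, 0.0], [-0.2, 0.4]]
[ 595.13888027 -241.00443569   10.        ]
[513.61039338  -5.90795374  66.        ]
[564.43955895 -48.43613178  34.        ]
delta [574.6, 605.1, -88.6] yaw 1.15 pos [162.3, 603.5, 231.4] ang -0.263 F [-0.3, 0.1, 0.1] w 85.5 t 1.65
```

Request:
apply_moves(rows=[{"hand": 1,"delta_pos": [40,20,-10],"yaw": 0.1},{"hand": 1,"delta_pos": [80,40,-20],"yaw": 0.2},{"hand": 1,"delta_pos": [458,228,-60],"yaw": 1.07},{"hand": 1,"delta_pos": [458,228,-60],"yaw": 1.07},{"hand": 1,"delta_pos": [458,228,-60],"yaw": 1.07},{"hand": 1,"delta_pos": [458,228,-60],"yaw": 1.07},{"hand": 1,"delta_pos": [458,228,-60],"yaw": 1.07},{"hand": 1,"delta_pos": [458,228,-60],"yaw": 1.07},{"hand": 1,"delta_pos": [458,228,-60],"yaw": 1.07},{"hand": 1,"delta_pos": [458,228,-60],"yaw": 1.07},{"hand": 1,"delta_pos": [458,228,-60],"yaw": 1.07},{"hand": 1,"delta_pos": [458,228,-60],"yaw": 1.07}])

```text
clock: 2.65
position: [534.9, 273.0, 290.4]
ee_rot: [0.786, -0.618, 0.0, -0.0]
contact_force: [-0.6, 1.1, -0.0]
gripper_width: 85.2
grasp_force: 0.0
```

```bash
python3 - <<'E'
from h import *
w=imaging.get_image('wrist');w=imaging.get_image('wrist');save(w,'wristA')
t=imaging.get_image('top')
print(np.round(proj(w,[[545,264,80],[475,394.6,80]]),0).tolist())
for q in nets.find_in('wrist','carton_a'): print(q)
go(545,264,290,.24-np.pi/2)
E
```

```text
[[195.0, 317.0], [340.0, 356.0]]
{'location': [386.6, 252.5], 'score': 0.89}
{'location': [187.8, 318.5], 'score': 0.64}
{'location': [322.4, 353.3], 'score': 0.58}
delta [11.8, -8.0, -0.4] yaw -0.005 pos [534.5, 273.6, 289.6] ang -1.336 F [-0.5, 0.5, 0.2] w 85.5 t 2.85
```

View pics/wristA.png

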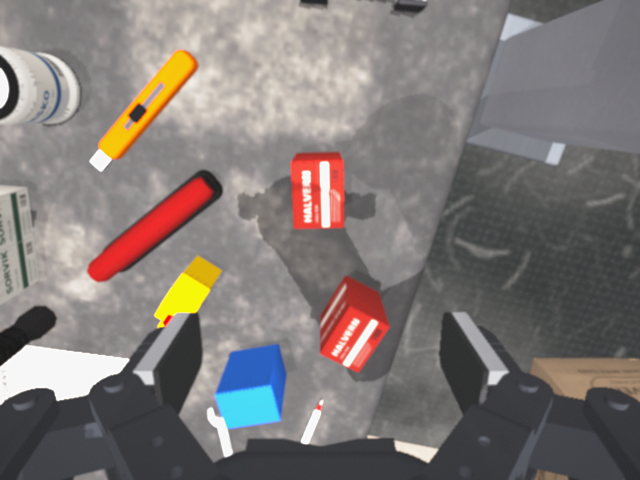

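The wrist view shows the red carton I chose at (190,318), almost square to the tool, and the second one at (323,353). The blue look-alike is at (387,252). I'll refine both poses with silhouette fits.

```bash
sed -i 's/np.ones((9,9)))/np.ones((k,k)))/; s/def comp(im,rc,rad=45):/def comp(im,rc):\n    k=9 if im["pixels"] is not None and im["fx"]>430 else 17/' h.py
python3 - <<'E'
from h import *
w=imaging.get_image('wrist');t=imaging.get_image('top')
y=np.linspace(-.5,.5,5)
for a,b,x in [((190,318),(263,276),(545,264)),((325,353),(292,221),(475,394.6))]:
    for v in ([(w,a)],[(t,b)],[(w,a),(t,b)]): print(np.round(fitbox(v,x,0,y),3))
# height check from two views: tops' corners of A via pinpoint
x,e=tri((w,(186,318)),(t,(263,276)));print(x.round(1),np.round(e,1))
E
```

```text
[5.44411e+02 2.64206e+02 2.72000e-01 2.80000e-02]
[5.44541e+02 2.63177e+02 2.70000e-01 1.00000e-01]
[5.44430e+02 2.64051e+02 2.64000e-01 1.31000e-01]
[ 4.77331e+02  3.95471e+02 -2.47000e-01  4.00000e-02]
[ 4.75039e+02  3.93966e+02 -2.75000e-01  9.20000e-02]
[ 4.75933e+02  3.95502e+02 -2.61000e-01  1.46000e-01]
[540.  259.9  84.6] [0.6 0.6]
```

```bash
python3 - <<'E'
from h import *
go(544.4,264.2,66,.27-np.pi/2)
E
```

```text
delta [13.1, -8.4, 223.7] yaw -0.031 pos [533.2, 275.0, 289.7] ang -1.332 F [-1.3, 0.7, 0.1] w 85.5 t 2.95
```

Request:
apply_moves(rows=[{"hand": 1,"delta_pos": [13,-8,30],"yaw": -0.03},{"hand": 1,"delta_pos": [13,-8,65],"yaw": -0.03},{"hand": 1,"delta_pos": [13,-8,100],"yaw": -0.03},{"hand": 1,"delta_pos": [13,-8,130],"yaw": -0.03},{"hand": 1,"delta_pos": [13,-8,160],"yaw": -0.03},{"hand": 1,"delta_pos": [13,-8,160],"yaw": -0.03}])

```text
clock: 3.45
position: [539.8, 262.9, 123.5]
ee_rot: [0.796, -0.606, -0.002, 0.006]
contact_force: [-1.1, -0.7, -0.2]
gripper_width: 85.3
grasp_force: 0.0
```

```bash
python3 - <<'E'
from h import *
for i in range(3): go(544.4,264.2,66,.27-np.pi/2); imaging.get_image('wrist')
w=imaging.get_image('wrist')
y=np.linspace(-.2,.5,5)
a=proj(w,[[544.4,264,70]])[0]; print(a, np.round(fitbox([(w,a)],(544,264),0,y),3))
E
```

```text
delta [-0.3, -5.5, 57.4] yaw -0.001 pos [539.8, 262.9, 123.5] ang -1.302 F [-1.1, -0.7, -0.2] w 85.3 t 3.45
delta [0.1, -2.9, 61.0] yaw 0.0 pos [542.0, 263.8, 127.1] ang -1.301 F [0.3, 0.7, 1.3] w 85.4 t 3.5
delta [0.7, -0.3, 63.9] yaw 0.001 pos [544.0, 264.8, 129.9] ang -1.3 F [-0.3, 0.2, 0.7] w 85.3 t 3.55
[257.87088213 323.2593666 ] [5.44613e+02 2.64104e+02 2.59000e-01 3.40000e-02]
```

Request:
apply_moves(rows=[{"hand": 1,"delta_pos": [0.5,0,30],"yaw": 0},{"hand": 1,"delta_pos": [0.5,0,50],"yaw": 0},{"hand": 1,"delta_pos": [0.5,0,64],"yaw": 0},{"hand": 1,"delta_pos": [0.5,0,64],"yaw": 0},{"hand": -0.2,"delta_pos": [0.5,0,64],"yaw": 0},{"hand": -0.2,"delta_pos": [0.5,0,64],"yaw": 0},{"hand": -0.2,"delta_pos": [0.5,0,64],"yaw": 0},{"hand": -0.2,"delta_pos": [0.5,0,64],"yaw": 0},{"hand": -0.2,"delta_pos": [0.5,0,64],"yaw": 0}])

```text
clock: 4.4
position: [545.6, 264.2, 68.3]
ee_rot: [0.795, -0.606, 0.001, -0.002]
contact_force: [-2.1, 0.6, 6.2]
gripper_width: 43.0
grasp_force: 62.0
```

```bash
cat >> h.py <<'E'
RK=(576.6,-122.3,.159)
def rw(x,y): 
    v=R.from_euler('z',RK[2]).apply([x,y,0]); return v[0]+RK[0],v[1]+RK[1]
E
python3 - <<'E'
from h import *
print(rw(0,-56)); go(*rw(0,-56),210,RK[2]-np.pi/2)
w=imaging.get_image('wrist')
E
```

```text
(np.float64(585.4665303908334), np.float64(-177.5936220447569))
delta [436.4, 78.3, -142.4] yaw 0.11 pos [545.6, 264.2, 68.3] ang -1.302 F [-2.1, 0.6, 6.2] w 43.0 t 4.4
```

Request:
apply_moves(rows=[{"hand": -0.2,"delta_pos": [0,0,-25],"yaw": 0},{"hand": -0.2,"delta_pos": [0,0,-60],"yaw": 0},{"hand": -0.2,"delta_pos": [0,0,-100],"yaw": 0},{"hand": -0.2,"delta_pos": [20,4,-140],"yaw": 0.02},{"hand": -0.2,"delta_pos": [55,10,-140],"yaw": 0.04},{"hand": -0.2,"delta_pos": [95,17,-140],"yaw": 0.06},{"hand": -0.2,"delta_pos": [135,24,-140],"yaw": 0.08},{"hand": -0.2,"delta_pos": [175,31,-140],"yaw": 0.1},{"hand": -0.2,"delta_pos": [215,38,-140],"yaw": 0.11},{"hand": -0.2,"delta_pos": [255,46,-140],"yaw": 0.11},{"hand": -0.2,"delta_pos": [295,53,-140],"yaw": 0.11},{"hand": -0.2,"delta_pos": [330,59,-140],"yaw": 0.11}])

```text
clock: 5.45
position: [574.6, -72.7, 206.2]
ee_rot: [0.76, -0.649, -0.0, -0.0]
contact_force: [0.6, 1.0, -1.7]
gripper_width: 43.4
grasp_force: 62.0
```

```bash
python3 - <<'E'
from h import *
for i in range(5): w=imaging.get_image('wrist')
go(*rw(0,-56),210,RK[2]-np.pi/2)
save(w,'wristR')
X=[[-43.5,y,33] for y in (165,45,5,-35,-75,-115)]
q=R.from_euler('z',RK[2]).apply(X)+[RK[0],RK[1],0]
print(np.round(proj(w,q),1).tolist())
E
```

```text
delta [107.5, 6.3, -4.2] yaw -0.002 pos [574.9, -70.4, 205.9] ang -1.414 F [-1.1, -0.0, -2.0] w 43.1 t 5.7
[[338.9, 378.4], [203.7, 384.4], [151.7, 386.6], [95.9, 388.9], [35.8, 391.3], [-28.7, 393.8]]
```

View pics/wristR.png

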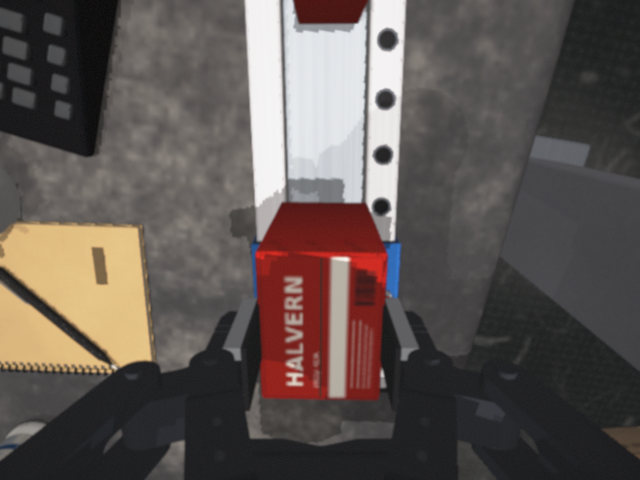

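The wrist view shows the held carton at (320,320). The rack holes are at (206,381), (154,383), (99,385) and (39,388), about 3 px off the prediction. The home carton's front bottom edge is at row 28. I'll refit the rack in the wrist view.

```bash
python3 - <<'E'
from h import *
w=imaging.get_image('wrist')
hp=np.array(holes(w,[(206,381),(154,383),(99,385),(39,388)],10));print(hp.round(1).tolist())
X=np.array([[-43.5,y,33] for y in (45,5,-35,-75)],float)
for k in (0,):
    p,e,f=rackfit([(w,hp,X)]);print(p.round(3),e)
    g=lambda q:(proj(w,R.from_euler('z',.159).apply(X)+[q[0],q[1],q[2]])-hp).ravel()
    r=least_squares(g,[576,-122,0]);print(r.x.round(2),np.abs(r.fun).max())
print(R.from_euler('z',p[2]).apply([-43.5,-35,33])+[p[0],p[1],0],rw(-43.5,-35))
for rc in [(29,296),(29,362)]: 
    v=onz(w,rc,10); print(v.round(1), R.from_euler('z',-.159).apply(v-[RK[0],RK[1],0]).round(1))
E
```

```text
[[205.6, 381.1], [153.4, 383.3], [97.9, 385.7], [37.8, 388.0]]
[ 5.79016e+02 -1.19676e+02  1.58000e-01] 0.24064273874279252
[ 5.7906e+02 -1.1965e+02  4.1000e-01] 0.24027342687460873
[ 541.58505951 -161.1025094    33.        ] (np.float64(539.1902857987901), np.float64(-163.74590792085263))
[ 614.2 -199.8   10. ] [ 24.9 -82.5  10. ]
[ 565.5 -207.6   10. ] [-24.4 -82.4  10. ]
```

```bash
sed -i 's/^RK=.*/RK=(578.0,-121.0,.158)/' h.py; python3 - <<'E'
from h import *
go(*rw(0,-55.5),150,RK[2]-np.pi/2)
E
```

```text
delta [106.6, 5.1, 55.9] yaw 0.0 pos [575.0, -69.7, 205.9] ang -1.412 F [0.1, 1.0, -1.8] w 43.3 t 5.75
```

Request:
apply_moves(rows=[{"hand": -0.2,"delta_pos": [35,2,0],"yaw": 0},{"hand": -0.2,"delta_pos": [70,4,0],"yaw": 0},{"hand": -0.2,"delta_pos": [106.5,5,0],"yaw": 0},{"hand": -0.2,"delta_pos": [106.5,5,30],"yaw": 0},{"hand": -0.2,"delta_pos": [106.5,5,56],"yaw": 0},{"hand": -0.2,"delta_pos": [106.5,5,56],"yaw": 0},{"hand": -0.2,"delta_pos": [106.5,5,56],"yaw": 0}])

```text
clock: 6.33
position: [586.4, -175.2, 148.9]
ee_rot: [0.761, -0.648, -0.001, 0.001]
contact_force: [1.4, -0.2, -1.2]
gripper_width: 43.1
grasp_force: 62.1
```

```bash
python3 - <<'E'
from h import *
for i in range(3): w=imaging.get_image('wrist')
go(*rw(0,-55.5),78,RK[2]-np.pi/2)
save(w,'wristP')
E
```

```text
delta [-0.1, 2.2, 74.2] yaw 0.002 pos [588.7, -175.5, 152.2] ang -1.411 F [-0.6, -1.0, -2.6] w 43.6 t 6.48
```

View pics/wristP.png

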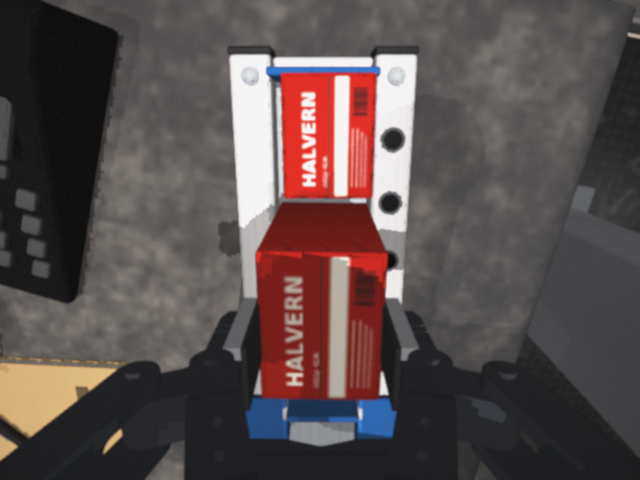

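The view shows the home carton's top face at rows 74–198. Just below it, the held carton's lower front edge is at row ~204. The holes are at (138,393) and (202,390). I'll convert these to rack coordinates.

```bash
python3 - <<'E'
from h import *
w=imaging.get_image('wrist')
hp=np.array(holes(w,[(138,393),(202,390)],11));X=np.array([[-43.5,y,33] for y in (-115,-75)],float);print(hp.round(1).tolist())
g=lambda q:(proj(w,R.from_euler('z',.158).apply(X)+[q[0],q[1],0])-hp).ravel()
r=least_squares(g,[576,-122]);print(r.x.round(2),np.abs(r.fun).max())
p=r.x
f=lambda rc,z: R.from_euler('z',-.158).apply(onz(w,rc,z)-[p[0],p[1],0]).round(1).tolist()
m=redmask(w)
col=m[:,300:320].mean(1)>.3; d=np.flatnonzero(np.diff(col.astype(int)));print('row edges',d)
for rc,z in [((198,285),90),((198,373),90),((74,283),90),((74,376),90),((204,285),84),((204,371),84)]: print(rc,f(rc,z))
a=read_state(); print(a['position'],R.from_euler('z',-.158).apply(a['position']-[p[0],p[1],0]))
x=fitbox([(w,(130,320))],[600,-238],10,[.158]);print(np.round(x,2),R.from_euler('z',-.158).apply([x[0]-p[0],x[1]-p[1],0]).round(1))
E
```

```text
[[139.5, 392.9], [202.7, 390.0]]
[ 579.1  -119.93] 0.1939095715589474
row edges [ 73  93  96 102 105 110 111 116 119 126 132 198 202 398]
(198, 285) [19.1, -89.5, 90.0]
(198, 373) [-25.3, -89.7, 90.0]
(74, 283) [18.8, -148.2, 90.0]
(74, 376) [-24.5, -148.3, 90.0]
(204, 285) [19.8, -85.1, 84.0]
(204, 371) [-25.2, -85.3, 84.0]
[ 588.51697688 -175.61322933  152.21986642] [  0.53810596 -56.47108388 152.21986642]
[ 5.9536e+02 -2.3724e+02  1.7000e-01  6.5000e-01] [  -2.4 -118.4    0. ]
```

Request:
apply_moves(rows=[{"hand": -0.2,"delta_pos": [0,0,30],"yaw": 0},{"hand": -0.2,"delta_pos": [0,0,55],"yaw": 0},{"hand": -0.2,"delta_pos": [0,0,68],"yaw": 0},{"hand": -0.2,"delta_pos": [0,0,72],"yaw": 0},{"hand": -0.2,"delta_pos": [0,0,73],"yaw": 0},{"hand": -0.2,"delta_pos": [0,0,73],"yaw": 0}])

```text
clock: 7.03
position: [588.2, -176.1, 78.5]
ee_rot: [0.761, -0.649, 0.001, -0.001]
contact_force: [-1.1, 0.4, -1.6]
gripper_width: 43.1
grasp_force: 62.1
```

```bash
python3 - <<'E'
from h import *
for i in range(3): w=imaging.get_image('wrist'); go(*rw(0,-55.5),78,RK[2]-np.pi/2)
E
```

```text
delta [-0.5, 1.4, 0.4] yaw 0.001 pos [588.2, -176.1, 78.4] ang -1.412 F [0.6, 0.1, -1.8] w 43.3 t 7.08
delta [-0.7, 1.4, 0.4] yaw 0.001 pos [588.2, -176.2, 78.4] ang -1.412 F [-1.0, 0.1, 0.6] w 43.4 t 7.13
delta [-0.7, 1.4, 0.4] yaw 0.001 pos [588.2, -176.3, 78.4] ang -1.412 F [0.7, 0.8, 0.7] w 43.3 t 7.18
```

Request:
apply_moves(rows=[{"hand": -0.2,"delta_pos": [0,0,1],"yaw": 0},{"hand": -0.2,"delta_pos": [0,0,1.5],"yaw": 0},{"hand": -0.2,"delta_pos": [0,0,1.5],"yaw": 0}])

```text
clock: 7.43
position: [588.2, -176.4, 78.3]
ee_rot: [0.761, -0.649, 0.002, -0.001]
contact_force: [-3.2, 2.2, 8.3]
gripper_width: 43.3
grasp_force: 63.3
```

Request:
apply_moves(rows=[{"hand": 0.4,"delta_pos": [0,0,0],"yaw": 0},{"hand": 0.6,"delta_pos": [0,0,0],"yaw": 0},{"hand": 0.8,"delta_pos": [0,0,0],"yaw": 0},{"hand": 0.8,"delta_pos": [0,0,-20],"yaw": 0},{"hand": 0.8,"delta_pos": [0,0,-60],"yaw": 0},{"hand": 1,"delta_pos": [0,0,-100],"yaw": 0},{"hand": 1,"delta_pos": [-20,1,-130],"yaw": 0.02},{"hand": 1,"delta_pos": [-60,2,-130],"yaw": 0.06},{"hand": 1,"delta_pos": [-100,4,-130],"yaw": 0.12},{"hand": 1,"delta_pos": [-140,5,-130],"yaw": 0.18},{"hand": 1,"delta_pos": [-180,6,-130],"yaw": 0.24},{"hand": 1,"delta_pos": [-220,7,-130],"yaw": 0.3}])

```text
clock: 8.43
position: [544.9, 41.4, 205.5]
ee_rot: [-0.654, 0.757, -0.0, 0.0]
contact_force: [0.1, 0.4, 1.1]
gripper_width: 85.3
grasp_force: 0.0
```

```bash
python3 - <<'E'
from h import *
t=imaging.get_image('top');print(np.round(fitbox([(t,(292,221))],(476,395),0,[-.26]),3))
go(476,395.3,190,-.26-np.pi/2)
E
```

```text
[ 4.75881e+02  3.96908e+02 -2.84000e-01  1.26000e-01]
delta [-335.3, 117.1, 16.2] yaw 0.118 pos [544.3, 46.8, 205.5] ang -1.713 F [-1.0, 2.2, -1.9] w 85.5 t 8.48
```

Request:
apply_moves(rows=[{"hand": 1,"delta_pos": [-38,13,0],"yaw": 0.02},{"hand": 1,"delta_pos": [-76,26,0],"yaw": 0.04},{"hand": 1,"delta_pos": [-114,40,0],"yaw": 0.06},{"hand": 1,"delta_pos": [-152,53,0],"yaw": 0.08},{"hand": 1,"delta_pos": [-190,66,0],"yaw": 0.1},{"hand": 1,"delta_pos": [-228,79,0],"yaw": 0.12},{"hand": 1,"delta_pos": [-266,93,0],"yaw": 0.12},{"hand": 1,"delta_pos": [-304,106,0],"yaw": 0.12},{"hand": 1,"delta_pos": [-335,117,8],"yaw": 0.12},{"hand": 1,"delta_pos": [-335,117,16],"yaw": 0.12},{"hand": 1,"delta_pos": [-335,117,16],"yaw": 0.12},{"hand": 1,"delta_pos": [-335,117,16],"yaw": 0.12}])

```text
clock: 9.48
position: [476.7, 387.5, 188.5]
ee_rot: [-0.609, 0.793, -0.0, -0.001]
contact_force: [0.4, -0.2, 0.7]
gripper_width: 85.4
grasp_force: 0.0
```

```bash
python3 - <<'E'
from h import *
for i in range(2): w=imaging.get_image('wrist')
a=proj(w,[[476,395.3,78]])[0]; x=fitbox([(w,a)],(476,395),0,np.linspace(-.6,.1,5)); print(a,np.round(x,3))
go(x[0],x[1],66,x[2]-np.pi/2)
E
```

```text
[244.35349523 325.38735485] [ 4.77147e+02  3.95334e+02 -2.69000e-01  3.40000e-02]
delta [-7.9, 2.6, 123.8] yaw 0.006 pos [477.5, 387.1, 189.8] ang -1.834 F [-0.1, -0.1, -0.5] w 85.1 t 9.58
```

Request:
apply_moves(rows=[{"hand": 1,"delta_pos": [-8,2.5,25],"yaw": 0},{"hand": 1,"delta_pos": [-8,2.5,55],"yaw": 0},{"hand": 1,"delta_pos": [-8,2.5,85],"yaw": 0},{"hand": 1,"delta_pos": [-8,2.5,110],"yaw": 0},{"hand": 1,"delta_pos": [-8,2.5,123],"yaw": 0},{"hand": 1,"delta_pos": [-8,2.5,123],"yaw": 0},{"hand": -0.2,"delta_pos": [-8,2.5,123],"yaw": 0},{"hand": -0.2,"delta_pos": [-8,2.5,123],"yaw": 0},{"hand": -0.2,"delta_pos": [-8,2.5,123],"yaw": 0},{"hand": -0.2,"delta_pos": [-8,2.5,123],"yaw": 0},{"hand": -0.2,"delta_pos": [-8,2.5,123],"yaw": 0}])

```text
clock: 10.5
position: [477.9, 397.5, 68.8]
ee_rot: [-0.609, 0.793, 0.0, 0.002]
contact_force: [0.5, -0.5, 5.5]
gripper_width: 43.0
grasp_force: 61.7
```

```bash
python3 - <<'E'
from h import *
go(*rw(0,9),210,RK[2]-np.pi/2)
E
```

```text
delta [466.2, -227.4, -142.6] yaw -0.42 pos [477.9, 397.5, 68.8] ang -1.832 F [0.5, -0.5, 5.5] w 43.0 t 10.5
```

Request:
apply_moves(rows=[{"hand": -0.2,"delta_pos": [0,0,-25],"yaw": 0},{"hand": -0.2,"delta_pos": [0,0,-60],"yaw": 0},{"hand": -0.2,"delta_pos": [0,0,-100],"yaw": 0},{"hand": -0.2,"delta_pos": [18,-9,-140],"yaw": 0},{"hand": -0.2,"delta_pos": [50,-24,-140],"yaw": -0.05},{"hand": -0.2,"delta_pos": [85,-41,-140],"yaw": -0.1},{"hand": -0.2,"delta_pos": [120,-59,-140],"yaw": -0.15},{"hand": -0.2,"delta_pos": [155,-76,-140],"yaw": -0.2},{"hand": -0.2,"delta_pos": [190,-93,-140],"yaw": -0.25},{"hand": -0.2,"delta_pos": [225,-110,-140],"yaw": -0.3},{"hand": -0.2,"delta_pos": [260,-127,-140],"yaw": -0.36},{"hand": -0.2,"delta_pos": [295,-144,-140],"yaw": -0.42}])

```text
clock: 11.5
position: [538.8, 72.3, 206.5]
ee_rot: [0.762, -0.648, -0.0, -0.0]
contact_force: [0.4, 0.8, -1.9]
gripper_width: 43.3
grasp_force: 61.8
```

```bash
python3 - <<'E'
from h import *
imaging.get_image('wrist')
go(*rw(0,9),210,RK[2]-np.pi/2)
E
```

```text
delta [182.7, -8.8, -3.2] yaw 0.0 pos [539.0, 66.9, 206.5] ang -1.412 F [0.9, -1.5, -0.2] w 43.1 t 11.55
```

Request:
apply_moves(rows=[{"hand": -0.2,"delta_pos": [36,-2,0],"yaw": 0},{"hand": -0.2,"delta_pos": [72,-4,0],"yaw": 0},{"hand": -0.2,"delta_pos": [108,-6,0],"yaw": 0},{"hand": -0.2,"delta_pos": [144,-8,0],"yaw": 0},{"hand": -0.2,"delta_pos": [182,-10,0],"yaw": 0},{"hand": -0.2,"delta_pos": [182,-10,25],"yaw": 0},{"hand": -0.2,"delta_pos": [182,-10,50],"yaw": 0},{"hand": -0.2,"delta_pos": [182,-10,53],"yaw": 0},{"hand": -0.2,"delta_pos": [182,-10,53],"yaw": 0},{"hand": -0.2,"delta_pos": [182,-10,53],"yaw": 0}])

```text
clock: 12.38
position: [578.5, -103.8, 154.4]
ee_rot: [0.761, -0.649, 0.001, -0.0]
contact_force: [0.7, -0.9, -0.7]
gripper_width: 43.5
grasp_force: 61.8
```

```bash
python3 - <<'E'
from h import *
for i in range(2): w=imaging.get_image('wrist')
go(*rw(0,9),78,RK[2]-np.pi/2)
save(w,'wristQ')
E
```

```text
delta [8.1, 4.1, 77.3] yaw 0.001 pos [579.1, -103.5, 155.3] ang -1.411 F [-0.5, 0.5, -2.4] w 43.3 t 12.48
```

View pics/wristQ.png

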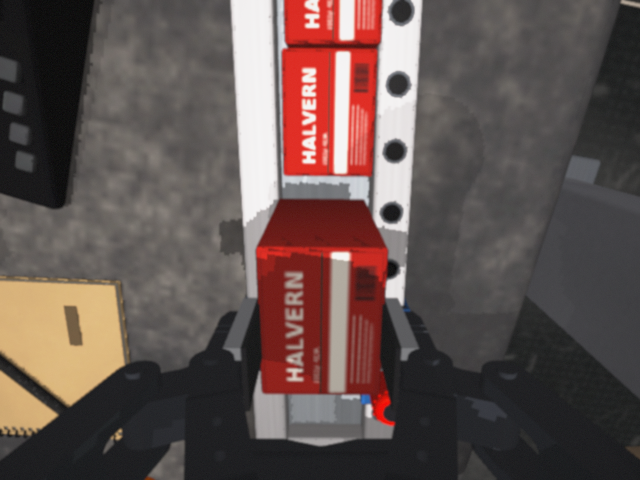

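The placed carton stands square in the rack, with its top at rows 48–176 and cols 284–376. The held carton's lower front edge is at row ~200, cols 276–364. The knob just shows at (405,385).

```bash
python3 - <<'E'
from h import *
w=imaging.get_image('wrist')
hp=np.array(holes(w,[(84,398),(151,395),(212,392)],11));X=np.array([[-43.5,y,33] for y in (-75,-35,5)],float)
g=lambda q:(proj(w,R.from_euler('z',.158).apply(X)+[q[0],q[1],0])-hp).ravel()
r=least_squares(g,[576,-122]);p=r.x;print(p.round(2),np.abs(r.fun).max())
f=lambda rc,z: R.from_euler('z',-.158).apply(onz(w,rc,z)-[p[0],p[1],0]).round(1).tolist()
m=redmask(w)
for c in (290,310,325): print('row edges',c,np.flatnonzero(np.diff((m[:,c-3:c+4].mean(1)>.4).astype(int))))
print('cols',np.flatnonzero(m[160,200:420])[[0,-1]]+200,np.flatnonzero(m[206,200:420])[[0,-1]]+200)
for rc,z in [((176,286),90),((176,375),90),((44,330),90),((48,330),90),((200,276),86.5),((200,364),86.5)]: print(rc,f(rc,z))
go(*rw(0,9),78,RK[2]-np.pi/2)
E
```

```text
[ 579.   -119.95] 0.1567204783224838
row edges 290 [174 199 271 277 279 288 291 304 309 320 322 327 331 336 344 348 354 362
 367 372 376 381 393]
row edges 310 [  8  13  18  22  27  67  82  84  96  99 109 112 122 129 134 137 147 150
 155 157 163 174 199 393]
row edges 325 [174 199 393]
cols [284 372] [277 365]
(176, 286) [20.6, -27.5, 90.0]
(176, 375) [-24.4, -27.6, 90.0]
(44, 330) [-1.2, -88.8, 90.0]
(48, 330) [-1.2, -87.1, 90.0]
(200, 276) [26.4, -14.4, 86.5]
(200, 364) [-19.6, -14.5, 86.5]
delta [8.1, 4.0, 77.2] yaw 0.001 pos [579.0, -103.5, 155.3] ang -1.412 F [-0.3, -0.4, -2.5] w 43.3 t 12.53
```

Request:
apply_moves(rows=[{"hand": -0.2,"delta_pos": [5,3,0],"yaw": 0},{"hand": -0.2,"delta_pos": [9.5,5,10],"yaw": 0},{"hand": -0.2,"delta_pos": [9.5,5,30],"yaw": 0},{"hand": -0.2,"delta_pos": [9.5,5,55],"yaw": 0},{"hand": -0.2,"delta_pos": [9.5,5,70],"yaw": 0},{"hand": -0.2,"delta_pos": [9.5,5,75],"yaw": 0},{"hand": -0.2,"delta_pos": [9.5,5,77],"yaw": 0},{"hand": -0.2,"delta_pos": [9.5,5,77],"yaw": 0}])

```text
clock: 13.2
position: [572.1, -114.7, 78.4]
ee_rot: [0.761, -0.649, -0.002, 0.002]
contact_force: [-6.7, 1.6, 13.5]
gripper_width: 43.2
grasp_force: 64.5
```

```bash
python3 - <<'E'
from h import *
w=imaging.get_image('wrist')
go(*rw(0,9),78,RK[2]-np.pi/2)
m=redmask(w)
E
```

```text
delta [-1.9, -4.9, 0.4] yaw 0.0 pos [572.1, -114.8, 78.4] ang -1.412 F [-7.2, 2.3, 13.1] w 43.3 t 13.25
```

Request:
apply_moves(rows=[{"hand": -0.2,"delta_pos": [0,0,-3],"yaw": 0},{"hand": -0.2,"delta_pos": [0,0,-3],"yaw": 0},{"hand": -0.2,"delta_pos": [0,0,-3],"yaw": 0}])

```text
clock: 13.5
position: [574.8, -114.3, 79.4]
ee_rot: [0.761, -0.649, 0.0, -0.0]
contact_force: [0.2, -0.3, -1.4]
gripper_width: 43.4
grasp_force: 62.8
```

```bash
python3 - <<'E'
from h import *
w=imaging.get_image('wrist')
go(*rw(0,9),78,RK[2]-np.pi/2)
m=redmask(w)
for c in (290,310,325): print('row edges',c,np.flatnonzero(np.diff((m[:,c-3:c+4].mean(1)>.4).astype(int))))
for r in range(100,380,20):
    q=np.flatnonzero(m[r,200:440]); print(r,q[[0,-1]]+200 if len(q) else None,end=' ')
save(w,'wristS')
E
```

```text
delta [-1.8, -2.3, 1.2] yaw -0.0 pos [574.6, -114.3, 79.1] ang -1.413 F [0.2, -0.2, -1.9] w 43.5 t 13.55
row edges 290 [  6  14  78  86  92  99 103 108 115 120 131 141 148 158 167 178 181 189
 192 200 202 209 214 220 271 277 279 288 292 305 309 320 323 328 332 337
 345 349 355 362 368 372 377 381 394]
row edges 310 [394]
row edges 325 [ 53 235 394]
100 [241 385] 120 [242 384] 140 [243 383] 160 [244 382] 180 [245 381] 200 [246 380] 220 [247 379] 240 [259 381] 260 [256 386] 280 [257 385] 300 [258 384] 320 [259 381] 340 [260 380] 360 [261 380]
```

View pics/wristS.png

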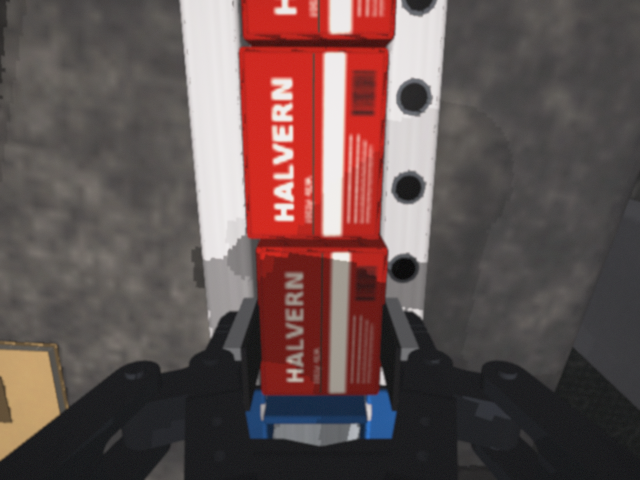

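The held carton's front edge is at row 247, cols 257–386. Its neighbour ends at row 238, cols 247–379. That puts the held carton about 3 mm too far to rack −x with a 3 mm gap, so I'll shift it and set it down gently.

Request:
apply_moves(rows=[{"hand": -0.2,"delta_pos": [0,-2.8,0],"yaw": 0},{"hand": -0.2,"delta_pos": [0,-2.8,0],"yaw": 0},{"hand": -0.2,"delta_pos": [0,-2.8,1],"yaw": 0},{"hand": -0.2,"delta_pos": [0,-2.8,1.6],"yaw": 0},{"hand": -0.2,"delta_pos": [0,-2.8,1.6],"yaw": 0}])

```text
clock: 13.97
position: [577.8, -113.9, 78.6]
ee_rot: [0.761, -0.649, 0.001, -0.0]
contact_force: [-0.4, -0.9, 3.7]
gripper_width: 43.0
grasp_force: 63.4
```

```bash
python3 - <<'E'
from h import *
w=imaging.get_image('wrist')
go(*rw(0,9),78,RK[2]-np.pi/2)
m=redmask(w)
for r in (100,160,220,230,260,280):
    q=np.flatnonzero(m[r,200:440]); print(r,q[[0,-1]]+200 if len(q) else None,end=' ')
print(np.flatnonzero(np.diff((m[:,322:329].mean(1)>.4).astype(int))))
E
```

```text
delta [-1.9, 0.9, 0.6] yaw 0.0 pos [577.8, -113.9, 78.6] ang -1.412 F [-0.5, 0.9, 4.7] w 43.5 t 14.02
100 [251 396] 160 [253 392] 220 [255 389] 230 [256 388] 260 [257 386] 280 [257 385] [394]
```

Request:
apply_moves(rows=[{"hand": 0.4,"delta_pos": [0,0,0],"yaw": 0},{"hand": 0.6,"delta_pos": [0,0,0],"yaw": 0},{"hand": 0.8,"delta_pos": [0,0,0],"yaw": 0},{"hand": 0.8,"delta_pos": [0,0,-25],"yaw": 0},{"hand": 0.8,"delta_pos": [0,0,-60],"yaw": 0},{"hand": 0.6,"delta_pos": [0,0,-90],"yaw": 0},{"hand": 0.4,"delta_pos": [-30,11,-90],"yaw": 0},{"hand": 0.3,"delta_pos": [-65,25,-90],"yaw": 0},{"hand": 0.3,"delta_pos": [-95,36,-90],"yaw": 0},{"hand": 0.3,"delta_pos": [-118,45,-90],"yaw": 0},{"hand": 0.3,"delta_pos": [-118,45,-90],"yaw": 0},{"hand": 0.3,"delta_pos": [-118,45,-90],"yaw": 0}])

```text
clock: 15.02
position: [513.8, -3.3, 168.0]
ee_rot: [0.762, -0.648, 0.0, -0.0]
contact_force: [-0.5, -0.3, -0.4]
gripper_width: 55.7
grasp_force: 0.0
```

```bash
python3 - <<'E'
from h import *
for i in range(3): w=imaging.get_image('wrist')
go(515,-4.5,72,RK[2]-np.pi/2)
save(w,'wristK')
print(nets.pinpoint('wrist','knob_grip')); print(np.round(proj(w,[[516.4,-3.3,66],[513.6,-5.9,66]]),1).tolist())
E
```

```text
delta [-0.2, -0.4, 95.7] yaw -0.001 pos [514.7, -4.7, 167.7] ang -1.414 F [-0.2, -0.6, 0.2] w 55.8 t 15.17
[{'location': [237.4, 318.6], 'score': 0.69}]
[[238.8, 317.8], [235.5, 322.9]]
```

View pics/wristK.png

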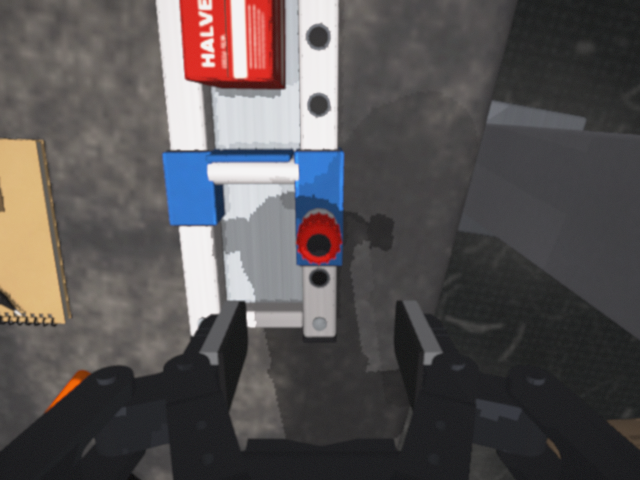

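The knob is at (238,319), centred between the fingers (cols 245–395). The white cross bar at row 173 is well clear of where the pads will close. I'll descend part-way and triangulate.

Request:
apply_moves(rows=[{"hand": 0.3,"delta_pos": [0,-0.5,25],"yaw": 0},{"hand": 0.3,"delta_pos": [0,-0.5,50],"yaw": 0},{"hand": 0.3,"delta_pos": [0,-0.5,50],"yaw": 0},{"hand": 0.3,"delta_pos": [0,-0.5,50],"yaw": 0}])

```text
clock: 15.55
position: [514.3, -5.2, 116.8]
ee_rot: [0.76, -0.65, -0.001, 0.002]
contact_force: [0.6, 0.6, 0.4]
gripper_width: 55.7
grasp_force: 0.0
```

```bash
python3 - <<'E'
from h import *
w=imaging.get_image('wrist')
k=nets.pinpoint('wrist','knob_grip');print(k)
m=redmask(w); m[:180]=0;n,l,st,ce=cv2.connectedComponentsWithStats(m);i=st[1:,4].argmax()+1;print(st[i],ce[i])
g=w['pixels'][340:420:20,150:500].mean(2)
if k:
    print(onz(w,k[0]['location'],66)); print(tri((w,k[0]['location']),({**w,'xyz':np.array(w['xyz'])+[0,0,50.]},(237.4,318.6))))
go(516,-3.8,72,RK[2]-np.pi/2)
E
```

```text
[{'location': [266.3, 317.7], 'score': 0.73}]
[ 288  237   59   68 2271] [316.40774989 267.68692206]
[515.82730285  -5.57975917  66.        ]
(array([515.54099979,  -4.85683016,  64.04776018]), [0.17926654181788557, 0.17926654181789264])
delta [-0.7, -0.1, 46.9] yaw -0.0 pos [515.9, -4.5, 118.9] ang -1.413 F [-0.3, 0.4, 0.1] w 55.2 t 15.65
```

Request:
apply_moves(rows=[{"hand": 0.3,"delta_pos": [0,0,20],"yaw": 0},{"hand": 0.3,"delta_pos": [0,0,38],"yaw": 0},{"hand": 0.3,"delta_pos": [0,0,47],"yaw": 0},{"hand": 0.3,"delta_pos": [0,0,47],"yaw": 0},{"hand": 0.3,"delta_pos": [0,0,47],"yaw": 0},{"hand": -0.7,"delta_pos": [0,0,47],"yaw": 0},{"hand": -0.7,"delta_pos": [0,0,47],"yaw": 0},{"hand": -0.7,"delta_pos": [0,0,47],"yaw": 0},{"hand": -0.7,"delta_pos": [0,0,47],"yaw": 0},{"hand": -0.7,"delta_pos": [0,0,47],"yaw": 0}])

```text
clock: 16.48
position: [515.9, -3.9, 72.3]
ee_rot: [0.761, -0.649, 0.001, -0.001]
contact_force: [0.4, 0.7, 6.3]
gripper_width: 22.5
grasp_force: 58.6
```

```bash
python3 - <<'E'
from h import *
imaging.get_image('wrist');go(516,-3.8,72,RK[2]-np.pi/2)
E
```

```text
delta [-0.1, -0.1, 0.3] yaw 0.001 pos [515.9, -3.9, 72.3] ang -1.412 F [-0.6, 0.9, 6.2] w 22.8 t 16.53
```

Request:
apply_moves(rows=[{"hand": -0.7,"delta_pos": [0,0,-4],"yaw": 0},{"hand": -0.7,"delta_pos": [0,0,-8],"yaw": 0},{"hand": -0.7,"delta_pos": [0,0,-12],"yaw": 0},{"hand": -0.7,"delta_pos": [0,0,-12],"yaw": 0},{"hand": -0.7,"delta_pos": [0,0,-12],"yaw": 0}])

```text
clock: 16.95
position: [515.7, -3.9, 82.6]
ee_rot: [0.761, -0.649, 0.001, -0.001]
contact_force: [5.2, -0.6, -8.1]
gripper_width: 22.8
grasp_force: 59.3
```

```bash
python3 - <<'E'
from h import *
imaging.get_image('wrist');go(516,-3.8,72,RK[2]-np.pi/2)
k=nets.pinpoint('wrist','knob_grip');print(k)
E
```

```text
delta [-0.1, -0.3, 10.5] yaw -0.0 pos [515.7, -3.9, 82.5] ang -1.413 F [6.2, -0.2, -8.6] w 22.7 t 17.0
[{'location': [305.0, 320.1], 'score': 0.86}]
```

Request:
apply_moves(rows=[{"hand": -0.7,"delta_pos": [3,0,0],"yaw": 0},{"hand": -0.7,"delta_pos": [8,0,0],"yaw": 0},{"hand": -0.7,"delta_pos": [14,0,0],"yaw": 0},{"hand": -0.7,"delta_pos": [20,0,0],"yaw": 0},{"hand": -0.7,"delta_pos": [26,0,0],"yaw": 0},{"hand": -0.7,"delta_pos": [32,0,0],"yaw": 0},{"hand": -0.7,"delta_pos": [37,0,0],"yaw": 0},{"hand": -0.7,"delta_pos": [40,0,0],"yaw": 0},{"hand": -0.7,"delta_pos": [40,0,0],"yaw": 0},{"hand": -0.7,"delta_pos": [40,0,0],"yaw": 0}])

```text
clock: 17.88
position: [522.1, -43.5, 82.2]
ee_rot: [0.761, -0.649, 0.001, -0.001]
contact_force: [5.8, -0.1, -9.6]
gripper_width: 22.9
grasp_force: 59.3
```

```bash
python3 - <<'E'
from h import *
imaging.get_image('wrist');c=np.array([.1573,-.9875])*40;go(515.8+c[0],-3.9+c[1],72,RK[2]-np.pi/2)
E
```

```text
delta [-0.1, -0.0, 10.2] yaw -0.0 pos [522.1, -43.5, 82.2] ang -1.413 F [6.4, -1.0, -8.8] w 22.9 t 17.93
```

Exactly 40 mm along. Now let the pin down.

Request:
apply_moves(rows=[{"hand": -0.7,"delta_pos": [0,0,4],"yaw": 0},{"hand": -0.7,"delta_pos": [0,0,7],"yaw": 0},{"hand": -0.7,"delta_pos": [0,0,10],"yaw": 0},{"hand": -0.7,"delta_pos": [0,0,12],"yaw": 0},{"hand": -0.7,"delta_pos": [0,0,12.5],"yaw": 0},{"hand": -0.7,"delta_pos": [0,0,12.5],"yaw": 0},{"hand": -0.7,"delta_pos": [0,0,12.5],"yaw": 0}])

```text
clock: 18.52
position: [522.2, -43.5, 72.3]
ee_rot: [0.761, -0.649, 0.001, -0.001]
contact_force: [1.2, 0.6, 6.7]
gripper_width: 22.6
grasp_force: 61.0
```

```bash
python3 - <<'E'
from h import *
w=imaging.get_image('wrist');c=np.array([.1573,-.9875])*40;go(515.8+c[0],-3.9+c[1],72,RK[2]-np.pi/2)
save(w,'wristF')
t=imaging.get_image('side');save(t,'sideF',(150,260,290,410),4)
E
```

```text
delta [-0.2, 0.1, 0.3] yaw 0.001 pos [522.2, -43.6, 72.3] ang -1.412 F [0.5, 0.6, 6.3] w 23.0 t 18.57
```

View pics/wristF.png

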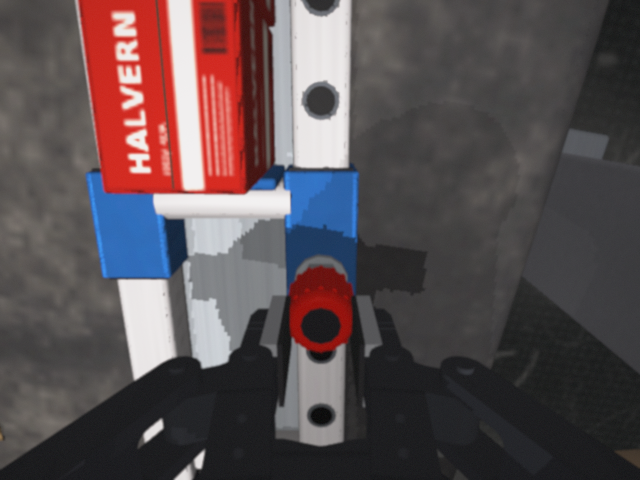

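The wrist view shows the knob held at (310,320) between the pads. The rung has moved up against the third carton (plate at row ~180), and the next two holes are uncovered behind it. The TCP is back at z = 72.3, its height when the pin was first home, so the pin is home.

```bash
python3 - <<'E'
from h import *
print(workorder.job_done())
E
```

```text
the job is handed in; nothing more can be done
None
```

I stood both red cartons in the rack in line with the first, moved the rung one hole towards them with the pin down in that hole, and handed the job in at about 18.6 s with the knob still gripped; no verdict came back.

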